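# Gauge the depth of an open violin body

## Robot

A 7-joint arm with a two-finger parallel gripper is mounted at the origin on the work surface. World frame = base frame: x ahead of the robot, y to its left, z up, the work surface at z = 0. Lengths are in mm, angles in rad, forces in N, time in s.
With the tool pointing down it reaches from about 400 to 875 mm from the base axis. Payload 4.4 kg.
Tool frame: the origin (TCP) lies on the centre line of the jaws, within the pads' length; the fingertips stand 19 mm ahead of it and the grasp point (between the pads) is the TCP; z points along the fingers, y is the line along which they close (so a half turn about z gives the same grasp; the last joint's range is limited). The gripper opens to 85 mm and grips with 20 to 120 N. Pads are 22 mm wide; open, the fingers measure 114 mm over their backs; the gripper's body (76 mm by 85 mm) begins 54 mm behind the grasp point. The pads swing forward as they close: fully open they stand 13 mm farther back than shut.
Start: joints at [1.096, 0.628, 0.038, 1.517, -0.027, 0.996, -0.02], TCP at [258.408, -596.442, 250.313] pointing down, gripper open.
Joint ranges: [-3.06, 3.06], [-0.37, 2.12], [-1.25, 1.32], [0.18, 2.47], [-1.1, 4.24], [0.23, 1.98], [-2.94, 2.94]. Speed limits (rad/s): [2.57, 2.57, 3.14, 3.14, 3.14, 3.14, 3.14].

## Interface

Orientations are given as [roll, pitch, yaw] about the fixed x, y, z axes, in that order (R = Rz(yaw) Ry(pitch) Rx(roll)).
In Python, from cell import ctrl, viewer, silhouettes gives the robot as it stands.
- The arm moves only by the shell command python3 -m creep 'ROWS'. ROWS is JSON, a list of rows, each an object with "jaw": the gripper command: -1 is shut, 1 is fully open, values between are in proportion; "xyz": the shift along the tool's x, y, z in mm, a list of three; "angular": the turn, a rotation vector about the tool's x, y, z in rad, a list of three. In form: [{"jaw": jaw, "xyz": [tx, ty, tz], "angular": [rx, ry, rz]}, ...]. A call has 1 to 12 rows; each row is the pose to reach, as a shift and turn from the pose commanded when the call began, along the tool's axes at that moment; what a row does not reach only later rows make up. A row lasts 1/8 s, in which the tool goes at most 62.5 mm and 10.7 degrees, less where a joint would pass 70% of its speed; a pose out of reach is approached as far as the arm can. A call with a gripper value outside its range is refused whole. The fingers move at their own pace and stop on an object; the grip force is fixed at half the most. Time passes only in rows, so rows that repeat a pose let the fingers close. It gives the time, the measured TCP pose, the force, the opening and the grip force at its end, in the units of the state.
- ctrl.read_state(): the state, without advancing time (a new reading comes with each control period).
- viewer.get_image(name): name is "scene" or "top" or "wrist"; returns (picture, depth): 384x512x3 uint8, red, green, blue; 384x512 float32, mm along the optical axis (not along the pixel's ray), 0 where there is no reading.
- viewer.camera_model(name): a dict with "fx", "fy", "cx", "cy" (pixels), "T" (4x4, takes a point from camera to world coordinates). Camera axes: x right, y down, z forward; pixel columns grow to the right and rows downward; lengths in mm; the calibration is good to about 2 mm. The wrist camera is an equidistant fisheye: a pixel r from the principal point sees the ray r / f radians off the axis. A picture is of the moment at which its call begins: read the wrist's pose just before it. camera_model takes no time and is no camera call; for the wrist camera it gives the pose at the moment of the call.
- ctrl.finish_job(): hands the job in; it is judged then, once.
Trained networks look in the newest picture that a camera, given by its name, has taken for a name from the list of things; names that differ only in an ending like _2 or _b are one class to them, and where a whole thing is asked for, a point or a joint stands for the part that bears it (a point fixed in the world has none). Each returns a list of dicts, best first, with "score" (0 to 1); they miss things now and then, are a little off and sometimes report something else, mostly with a low value. They report only what shows in the picture. A call takes as long as a camera call. They do not tell look-alikes from the thing itself.
- silhouettes(camera, target): "pixels" (384x512 bool, what is visible of it) and "xy" ([column, row] in pixels, amid what is visible of it).
The state is a dict: "clock": time; "qpos": joint angles; "qd": joint speeds; "tau": joint torques, N m; "eef_pos": TCP position; "tool_rot": TCP orientation; "force": force on the tool from outside, world axes, zero at the start; "torque": the same for the moment, N m; "width": finger opening in mm; "gripper_force": force on a finger pad.
Only numpy, scipy, OpenCV 4.12 (cv2) and the standard library are available. Lean on these libraries where they do the work, as an engineer would, in place of code of your own. Each camera call takes 0.05 s, during which the arm holds its last target. There are 200 camera calls.

## Task

The ribs of the open violin body have just been levelled: take the levelling board off them and lay it flat in the wide empty bay of the tool tray. Then stand the depth gauge flat across the ribs at the waist with its probe over the middle, lower the probe by its grip, gently, until it touches the inside of the back, and only then press the lever right down to lock it at that depth. Leave the gauge standing there, do not knock the ribs, and leave the other things on the bench and in the body where they are.

Things in the scene. Friction and masses are not known exactly. Their poses are not given: they have to be found in the camera images.
- corpus: Violin body without its top, fixed in a low cradle: an open box of violin outline, 356 x 208 mm, upright ribs 3.5 mm thick. Origin on the bench below the middle of the waist (narrowest part); x along the body to its narrower half, y across. Ribs' level upper edges: 60 mm above the origin, at y = -55 and +55 at the waist. Spring clamps on the ribs, 26 mm higher, stay over 75 mm from the waist in x.
- back: The hollowed inside of the violin's back, floor of the body. Origin: the point of its surface straight below the middle of the waist, where the probe must touch, 40 to 46 mm below the ribs' upper edges; level for 20 mm round it. Rigid; axes as the corpus.
- gauge: Depth gauge, loose, 0.55 kg: steel foot bar 150 mm long (its y), 44 mm wide (x), 12 mm thick; aluminium housing 26 x 45 mm on its middle, 40 mm high from the underside; an upright sliding blade (the probe) with a black grip on top; a lock lever on the +y side. Origin: middle of the foot's underside, z up. Starts standing on the bench.
- probe_grip (a point): Centre of the gauge's black grip: 16 mm along the gauge's x (the flat faces to pinch), 38 mm along y, 28 mm high; fixed on top of the probe, 114 mm above its tip. Lifting the gauge by the grip draws the probe to its upper stop, and the gauge hangs from it, grip centre 144 mm above the foot.
- probe_tip (a point): Lower end of the probe, a flat steel blade 12 x 6 mm in the middle of the foot.
- probe (a joint): Slide of the probe in m: how far its tip is below the foot's underside (negative: up inside). Stops at -0.030 and 0.056; starts at -0.029 to -0.006. With the lever raised it drags at about 1.5 N and stays where it is left.
- lock (a joint): Lock lever's angle in rad: 0 pressed right down, level along the foot (locked, at its stop); starts raised at 0.72 to 0.95 (free) and stays where left. Pivot: along the gauge's x, 22 mm to +y of the blade, 30 mm above the foot's underside. Pressing it down takes 2 to 5 N; it snaps over a cam and then grips the probe against some 15 N.
- lock_pad (a point): Middle of the upper face of the lever's steel thumb pad, 36 mm from the pivot; the pad is 34 mm wide (gauge's x) and 32 mm along the lever. Pressed down, it reaches from 42 to 74 mm along the gauge's +y from the blade, its upper face 33.5 mm above the foot's underside.
- board: The rib-levelling board, loose, about 0.1 kg: a plywood bar 200 mm long (its y), 40 mm wide (its x), 18 mm thick, with grey abrasive below. Origin: middle of its underside; z up. It starts lying flat across the ribs at the waist.
- tray: Low dark wooden tool tray, fixed. Origin: under the middle of its wide empty bay, at bench level; the bay is 248 mm long (x) and 98 mm wide (y) inside, floor 6 mm above the origin, walls 6 mm thick and 20 mm high. A narrow bay with a knife adjoins it on the +y side.
- glue: Bystander: white glue bottle, 60 mm across, 165 mm high, standing just beside the waist of the violin body on its +y side. Origin: middle of its underside.
- varnish: Bystander: amber jar with a black lid, 68 mm across, 110 mm high, standing just beside the waist on its -y side. Origin: middle of its underside.
- mug: Bystander: white mug, 82 mm across, 95 mm high. Origin: middle of its underside.
- spool_a: Bystander: standing wooden spool clamp, 36 mm across, 94 mm high, close beside the gauge. Origin: middle of its underside.
- spool_b: Bystander: a second spool clamp, the same, beside the tray.
- plane: Bystander: small steel block plane, 160 mm long (x), 50 mm wide, 46 mm high. Origin: middle of its sole.
- gouge: Bystander: gouge lying on the bench, wooden handle to its -x, 240 mm long, 26 mm wide. Origin: on the bench under the joint of handle and blade.
- tin: Bystander: small round tin, 52 mm across, 20 mm high, lying inside the lower half of the violin body. Origin: middle of its underside.
Mind the look-alikes: they are no part of the job. There is more than one size of the gauge; the one meant has the size given above.

How it is judged (in metres and radians):
On the way, in this order (a step that is already met when the one before it is completed fails the run):
1. the levelling board lies flat in the wide bay of the tray (z of board in the frame of tray between 0.003 and 0.01 m and horizontal distance between board and tray below 0.045 m and angle between board's own z axis and vertical below 0.05 rad and linear speed of board below 0.02 m/s), for 0.2 s.
2. with the lever still raised and the gauge standing on the ribs, the probe touches the back (z of gauge in the frame of corpus between 0.0575 and 0.063 m and angle between gauge's own z axis and vertical below 0.04 rad and horizontal distance between probe_tip and corpus below 0.012 m and z of probe_tip in the frame of back between -0.003 and 0.0015 m and value of joint lock above 0.5 rad), for 0.2 s.
3. the lever is pressed right down, the probe still touching (z of gauge in the frame of corpus between 0.0575 and 0.063 m and angle between gauge's own z axis and vertical below 0.04 rad and horizontal distance between probe_tip and corpus below 0.012 m and z of probe_tip in the frame of back between -0.003 and 0.0015 m and value of joint lock below 0.08 rad), for 0.2 s.
At the end, for the whole second after the job is handed in: Board at rest, flat in the tray's wide bay, within 45 mm of its middle. Gauge at rest, upright (0.04 rad) on the ribs' edges (3 mm), probe within 12 mm of the middle of the waist, its tip touching the back (1.5 mm), lever down within 0.08 rad (all of step 1 and all of step 3 and linear speed of gauge below 0.02 m/s).
It fails at once if the probe is pressed on the back with more than 30 N (contact force between gauge and back above 30 N).
It fails at once if the gripper or arm knocks the ribs or clamps with more than 15 N (contact force between any of the fingers, the arm and corpus above 15 N).
It fails at once if the gauge is dropped or rammed on the ribs (more than 80 N) (contact force between gauge and corpus above 80 N).
It fails at once if a bystander is shifted by more than 25 mm (distance of any of glue, varnish, mug, spool_a, spool_b, plane, gouge, tin from where it was at the start of the episode above 0.025 m).
It also fails if it takes over 67 s, if anything falls off the work surface, if the arm or the gripper's body presses on something with over 40 N, if the wrist force passes 120 N, or if a joint passes its speed limit or range.

## Working session

There is one attempt and no reset: what is moved stays moved. The work goes in short steps, Python scripts to look and compute and a shell command to move; the robot and the scene stay as the last step left them, time stands still between calls to the robot, and variables do not carry over. Pictures are saved under pics/ and viewed, at most 11 in all, crops included, and the job is handed in when it is done.

```bash
ls; mkdir -p pics; cat > h.py <<'E'
import numpy as np, cv2
from cell import ctrl, viewer, silhouettes
from scipy.spatial.transform import Rotation as R
def cloud(name):
    im,d=viewer.get_image(name); m=viewer.camera_model(name)
    v,u=np.mgrid[0:384,0:512]; T=np.array(m["T"])
    x=(u-m["cx"])/m["fx"]; y=(v-m["cy"])/m["fy"]
    if name=="wrist":
        r=np.hypot(x,y)+1e-9; k=np.tan(np.minimum(r,1.5))/r; x=x*k; y=y*k
    P=np.stack([x*d,y*d,d],-1)@T[:3,:3].T+T[:3,3]
    P[d==0]=np.nan
    return im,P
def save(im,n,s=1):
    cv2.imwrite("pics/"+n,cv2.resize(im[...,::-1],None,fx=s,fy=s))
def pose():
    s=ctrl.read_state(); return s,np.array(s["eef_pos"]),R.from_euler("xyz",s["tool_rot"]).as_matrix()
E
python3 - <<'E'
from h import *
for n in["scene","top"]:
    im,P=cloud(n); save(im,n+".png",1.5); np.savez("/tmp/"+n,im=im,P=P)
    for t in["corpus","gauge","board","tray","glue","varnish","lock_pad","probe_grip","spool_a"]:
        for o in silhouettes(n,t)[:3]:
            q=P[o["pixels"]]; q=q[~np.isnan(q[:,0])]
            print(n,t,round(o["score"],2),np.round(o["xy"]),len(q),np.round(np.median(q,0)) if len(q) else"",np.round(np.percentile(q,[2,98],axis=0)).tolist() if len(q) else "")
s,p,M=pose();print(s["clock"],p,s["tool_rot"],s["force"]);print(M)
E
```

```text
pics
scene corpus 0.92 [264. 212.] 1949 [614.  19.  48.] [[397.0, -121.0, 10.0], [750.0, 135.0, 85.0]]
scene gauge 0.6 [407. 225.] 450 [342. 443.  11.] [[280.0, 399.0, -2.0], [370.0, 487.0, 89.0]]
scene gauge 0.59 [357. 250.] 918 [535. 355.  18.] [[474.0, 295.0, 2.0], [592.0, 408.0, 139.0]]
scene gauge 0.19 [216. 179.] 589 [ 604. -153.   81.] [[568.0, -191.0, 11.0], [622.0, -133.0, 114.0]]
scene board 0.62 [255. 201.] 686 [589.   9.  78.] [[561.0, -93.0, 61.0], [611.0, 99.0, 83.0]]
scene board 0.4 [198. 150.] 2044 [ 470. -361.    9.] [[334.0, -434.0, -0.0], [593.0, -284.0, 24.0]]
scene tray 0.85 [198. 148.] 1931 [ 470. -363.    9.] [[336.0, -432.0, 1.0], [594.0, -286.0, 24.0]]
scene glue 0.6 [291. 222.] 685 [620. 158.  94.] [[569.0, 106.0, 5.0], [635.0, 178.0, 167.0]]
scene varnish 0.82 [217. 179.] 633 [ 603. -152.   80.] [[565.0, -192.0, 1.0], [623.0, -133.0, 114.0]]
scene varnish 0.51 [197. 236.] 456 [787. -83.  19.] [[771.0, -177.0, 4.0], [796.0, 43.0, 28.0]]
scene lock_pad 0.35 [372. 242.] 69 [502. 383.  63.] [[488.0, 371.0, 51.0], [514.0, 395.0, 74.0]]
scene lock_pad 0.31 [291. 
[... 1500 characters left out ...]
 [722.0, 91.0, 34.0]]
top probe_grip 0.37 [251. 197.] 3786 [532.  -5.  20.] [[409.0, -85.0, 10.0], [724.0, 91.0, 41.0]]
top spool_a 0.61 [136. 177.] 141 [598. 374.  78.] [[584.0, 362.0, 2.0], [615.0, 393.0, 99.0]]
top spool_a 0.45 [391. 201.] 147 [ 523. -453.   78.] [[509.0, -474.0, -1.0], [539.0, -442.0, 100.0]]
top spool_a 0.21 [236. 166.] 1079 [652.  -5.  50.] [[395.0, -124.0, 7.0], [742.0, 131.0, 88.0]]
1.0 [ 258.45000835 -596.42061859  250.32026221] [ 3.14154467e+00 -6.05686821e-05  4.08804180e-01] [ 0.33058896  0.57851361 -0.51545408]
[[ 9.17596830e-01  3.97512328e-01  7.46509711e-05]
 [ 3.97512331e-01 -9.17596832e-01 -1.99511109e-05]
 [ 6.05686820e-05  4.79817576e-05 -9.99999997e-01]]
```

View pics/scene.png

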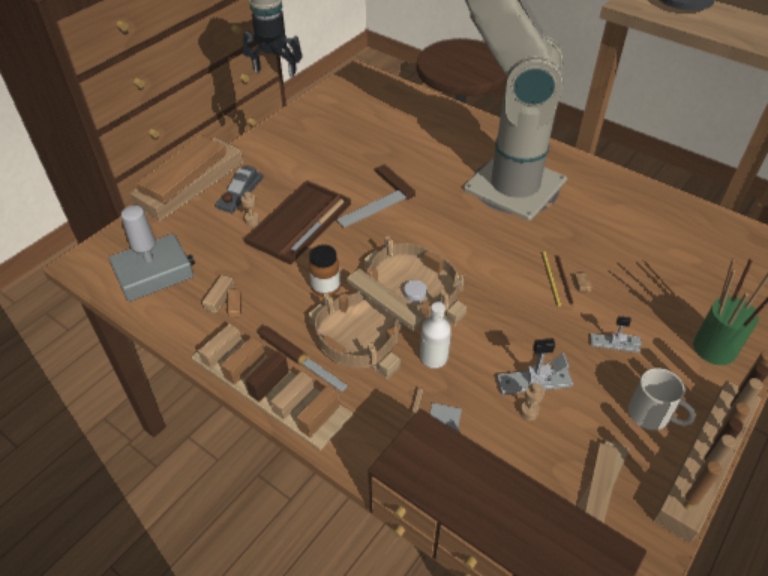

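View pics/top.png

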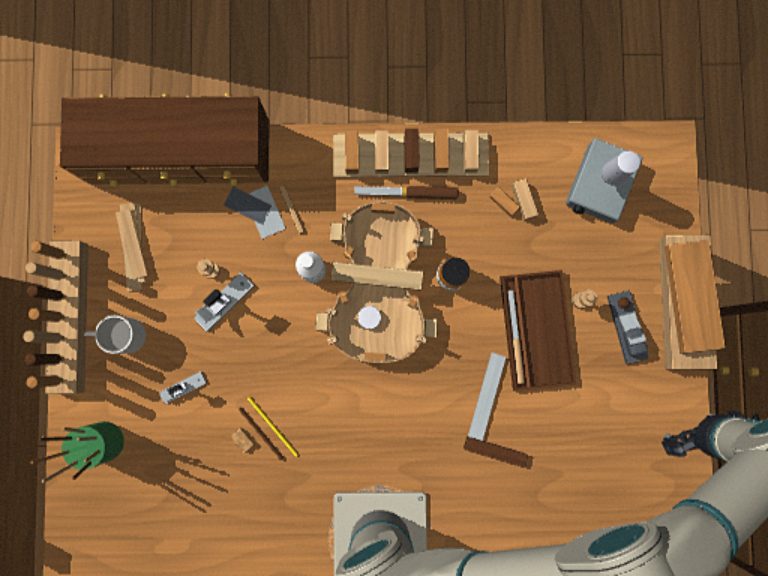

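Candidates for the gauge: the big one at scene (357,250)/top (148,203), and a small one at scene (407,225)/top (122,260). The big one, about 150 mm long, matches the description. Next come rectangle fits and a close crop.

```bash
python3 - <<'E'
from h import *
def rect(q,zl,zh):
    q=q[(q[:,2]>zl)&(q[:,2]<zh)]; (c,wh,a)=cv2.minAreaRect(q[:,:2].astype(np.float32))
    return np.round(c,1),np.round(wh,1),round(a,1),len(q),np.round(np.median(q[:,2]),1)
for n in["scene","top"]:
    z=np.load(f"/tmp/{n}.npz"); P=z["P"].reshape(-1,3); P=P[~np.isnan(P[:,0])]
    box=lambda c,r:P[(abs(P[:,0]-c[0])<r)&(abs(P[:,1]-c[1])<r)]
    b=P[(abs(P[:,0]-580)<60)&(abs(P[:,1])<112)]
    print(n,"board",rect(b,73,86))
    g=box((530,350),85)
    print("foot",rect(g,7,19)); print("grip",rect(g,110,145),"lever",rect(g,46,90))
    g=box((340,440),75)
    print("foot2",rect(g,6,18))
    t=P[(abs(P[:,0]-460)<145)&(abs(P[:,1]+360)<90)]
    print("tray rim",rect(t,15,23), "floor",rect(t,3,9))
    c=P[(abs(P[:,0]-570)<190)&(abs(P[:,1])<104)]
    print("ribs",rect(c,54,64))
    for k,(cx,cy) in dict(glue=(600,145),varn=(590,-160)).items():
        q=P[(np.hypot(P[:,0]-cx,P[:,1]-cy)<45)&(P[:,2]>(150 if k=="glue" else 105))]; print(k,np.round(np.median(q,0)))
im=np.load("/tmp/top.npz")["im"]; a=cv2.resize(im[140:290,60:310],None,fx=3,fy=3,interpolation=cv2.INTER_CUBIC)
save(a,"crop.png")
E
```

```text
scene board (array([582.8,   2. ]), array([201. ,  43.8]), 83.1, 604, np.float64(78.4))
foot (array([535.2, 354.2]), array([166.6, 150.2]), 7.9, 426, np.float64(12.8))
grip (array([534.8, 351.2]), array([19.8, 38.4]), 43.3, 131, np.float64(132.8)) lever (array([548.6, 371.6]), array([ 53.6, 130.8]), 87.8, 205, np.float64(68.7))
foot2 (array([340.2, 439.9]), array([145.4, 146.3]), 89.5, 210, np.float64(8.7))
tray rim (array([ 462.1, -362.1]), array([172.4, 273.7]), 89.0, 522, np.float64(18.9)) floor (array([ 459.8, -360.3]), array([178.4, 289.9]), 89.8, 916, np.float64(6.0))
ribs (array([572.2,   1.4]), array([362.8, 206.1]), 0.3, 603, np.float64(59.5))
glue [608. 150. 164.]
varn [ 590. -166.  110.]
top board (array([578.1,   2.4]), array([199.4,  40.5]), 83.1, 680, np.float64(78.8))
foot (array([530.1, 350.2]), array([167.5, 167.9]), 0.2, 452, np.float64(11.0))
grip (array([529.7, 350.8]), array([16.8, 38. ]), 43.2, 79, np.float64(135.7)) lever (array([546. , 366.9]), array([ 67., 135.]), 87.6, 185, np.float64(71.4))
foot2 (array([340.6, 440.2]), array([147.1, 148. ]), 89.4, 363, np.float64(8.3))
tray rim (array([ 457.4, -361.6]), array([171.9, 273.7]), 87.8, 634, np.float64(19.0)) floor (array([ 459.9, -360. ]), array([179.1, 289.9]), 89.9, 1570, np.float64(5.8))
ribs (array([568.5,  -4.8]), array([201.1, 359. ]), 86.7, 422, np.float64(59.9))
glue [600. 149. 166.]
varn [ 584. -168.  111.]
```

View pics/crop.png

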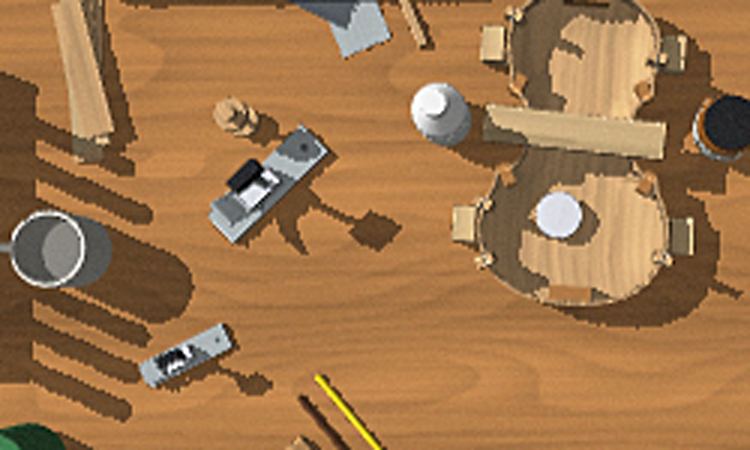

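The crop shows the big gauge at crop (270,185) with its lever toward the lower left, so gauge yaw is about 43°. The small gauge is at crop (190,355). The board lies at (575,130) between the glue (440,112) and the varnish (725,125). I'll go above the board.

```bash
cat >> h.py <<'E'
def mv(t,phi):
    """shift (tool axes) and rz to bring TCP to t, tool y to world angle phi deg (mod 180, least turn), tool down"""
    s,p,M=pose(); d=M.T@(np.array(t,float)-p)
    cur=np.degrees(np.arctan2(M[1,1],M[0,1])); a=(phi-cur+90)%180-90
    print("xyz",np.round(d,1),"rz",round(-np.radians(a),3),"| p",np.round(p,1),"yang",round(cur,1),"tilt",np.round(M[:2,2],3),"clk",round(s["clock"],2),"q7",round(s["qpos"][6],2),"w",round(s["width"],1),"F",np.round(s["force"],1))
E
python3 - <<'E'
from h import *
mv((580,2,220),-7)
z=np.load("/tmp/top.npz"); P=z["P"].reshape(-1,3)
# tray profile along y at x 380..540
m=(P[:,0]>400)&(P[:,0]<520)
for y in range(-445,-275,6):
    q=P[m&(abs(P[:,1]-y)<3)]; print(y,np.round(np.percentile(q[:,2],[20,50,80]),0) if len(q) else "",end=" ")
print()
m=(P[:,1]>-410)&(P[:,1]<-350)
for x in list(range(315,350,5))+list(range(570,605,5)):
    q=P[m&(abs(P[:,0]-x)<3)]; print(x,np.round(np.percentile(q[:,2],[20,50,80]),0) if len(q) else "",end=" ")
E
```

```text
xyz [ 532.9 -421.3   30.3] rz -1.04 | p [ 258.5 -596.4  250.3] yang -66.6 tilt [ 0. -0.] clk 1.0 q7 -0.02 w 84.9 F [ 0.3  0.6 -0.5]
-445 [-3.  1.  7.] -439 [-3.  1.  5.] -433 [ 2. 18. 22.] -427 [ 8. 17. 23.] -421 [ 3.  8. 17.] -415 [ 3.  7. 10.] -409 [3. 6. 8.] -403 [ 4.  6. 10.] -397 [ 3.  7. 10.] -391 [4. 6. 9.] -385 [ 3.  6. 10.] -379 [ 2.  6. 11.] -373 [5. 7. 9.] -367 [ 4.  8. 10.] -361 [ 3.  7. 10.] -355 [ 3.  6. 11.] -349 [ 4.  7. 11.] -343 [ 3.  7. 10.] -337 [3. 6. 9.] -331 [ 4.  7. 11.] -325 [11. 18. 22.] -319 [ 3. 14. 20.] -313 [10. 18. 25.] -307 [11. 17. 21.] -301 [ 6. 14. 18.] -295 [ 6. 14. 22.] -289 [ 1.  7. 19.] -283 [-3.  0.  4.] -277 [-2.  1.  3.] 
315 [-3.  1.  4.] 320 [-3.  0.  3.] 325 [-1.  2.  5.] 330 [ 9. 20. 23.] 335 [ 5. 13. 23.] 340 [3. 6. 9.] 345 [ 3.  7. 10.] 570 [ 4.  7. 11.] 575 [ 5.  7. 11.] 580 [ 4.  6. 12.] 585 [ 8. 17. 21.] 590 [ 3. 18. 23.] 595 [-2.  3.  7.] 600 [-2.  1.  5.]
```

```bash
python3 -m creep '[{"jaw":1,"xyz":[50,-40,3],"angular":[0,0,-0.1]},{"jaw":1,"xyz":[100,-80,6],"angular":[0,0,-0.25]},{"jaw":1,"xyz":[150,-120,10],"angular":[0,0,-0.4]},{"jaw":1,"xyz":[200,-158,12],"angular":[0,0,-0.55]},{"jaw":1,"xyz":[250,-198,15],"angular":[0,0,-0.7]},{"jaw":1,"xyz":[300,-237,18],"angular":[0,0,-0.85]},{"jaw":1,"xyz":[350,-277,20],"angular":[0,0,-1.0]},{"jaw":1,"xyz":[400,-316,23],"angular":[0,0,-1.04]},{"jaw":1,"xyz":[450,-356,26],"angular":[0,0,-1.04]},{"jaw":1,"xyz":[500,-395,28],"angular":[0,0,-1.04]},{"jaw":1,"xyz":[533,-421,30],"angular":[0,0,-1.04]},{"jaw":1,"xyz":[533,-421,30],"angular":[0,0,-1.04]}]'
python3 - <<'E'
from h import *
mv((580,2,71),-7)
im,P=cloud("wrist"); save(im,"w1.png",1.5)
for t in["board"]:
    for o in silhouettes("wrist",t)[:2]:
        q=P[o["pixels"]]; q=q[~np.isnan(q[:,0])]; q=q[abs(q[:,2]-78)<6]
        if len(q)>30: print(t,o["score"],o["xy"],cv2.minAreaRect(q[:,:2].astype(np.float32)),np.median(q,0))
q=P.reshape(-1,3)
q=q[(abs(q[:,2]-60)<3)&(abs(q[:,0]-570)<75)&(abs(abs(q[:,1])-58)<14)]
for s in(1,-1):
    r=q[q[:,1]*s>0]; 
    for x in range(500,660,10):
        k=r[abs(r[:,0]-x)<5]
        if len(k)>3: print(s,x,np.round(np.percentile(k[:,1],[10,50,90]),1),len(k))
E
```

```text
clock: 2.5
eef_pos: [581.8, 8.1, 220.3]
tool_rot: [3.14, -0.004, 1.457]
force: [-0.9, -0.6, 0.7]
width: 85.2
gripper_force: 0.0
xyz [ -6.9  -1.4 149.3] rz 0.009 | p [581.8   8.1 220.3] yang -6.5 tilt [0.002 0.004] clk 2.5 q7 -0.35 w 85.2 F [-0.9 -0.6  0.7]
board 0.93 [254.6, 178.2] ((579.2310791015625, -2.1690216064453125), (199.38613891601562, 40.46735763549805), 82.81961059570312) [580.39702016  11.46807897  78.47292677]
1 520 [68.7 70.3 71.4] 5
1 530 [64.6 67.9 71.1] 87
1 540 [66.5 69.  71.3] 60
1 550 [57.2 60.1 67. ] 63
1 560 [50.9 53.2 56. ] 48
1 610 [48.6 50.2 52. ] 35
1 620 [51.7 54.9 59.5] 53
1 630 [54.8 60.5 66.7] 154
1 640 [51.  58.1 66.4] 180
-1 520 [-71.6 -71.2 -70.3] 9
-1 540 [-71.3 -69.1 -66.8] 34
-1 550 [-68.7 -66.4 -65.3] 17
-1 590 [-68.1 -65.7 -65. ] 9
-1 600 [-70.  -68.4 -66.4] 37
-1 610 [-71.6 -70.6 -69.2] 14
```

View pics/w1.png

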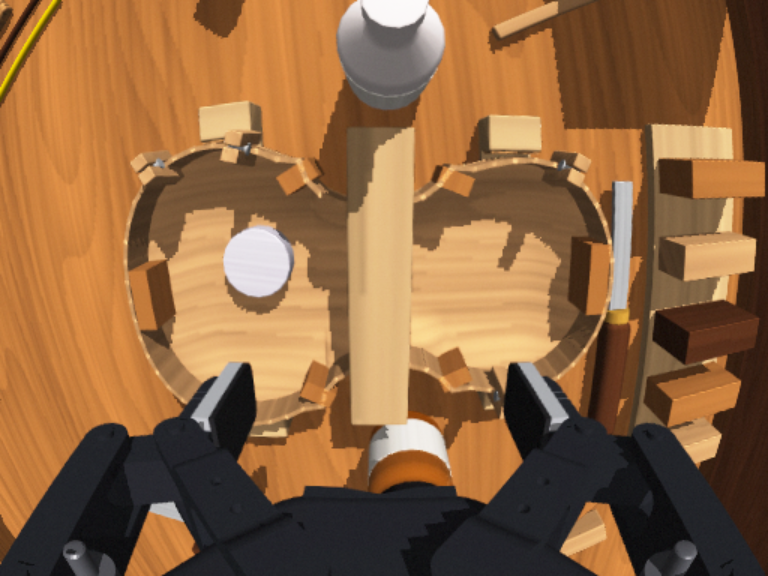

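The wrist view shows the board from (378,130) to (380,420), the glue above it at (390,40), the varnish below at (410,450), and both jaws clear of the clamps. Descending to grasp.

```bash
python3 -m creep '[{"jaw":1,"xyz":[-9,-2,50],"angular":[0,0,0.009]},{"jaw":1,"xyz":[-9,-2,100],"angular":[0,0,0.009]},{"jaw":1,"xyz":[-9,-2,135],"angular":[0,0,0.009]},{"jaw":1,"xyz":[-9,-2,149],"angular":[0,0,0.009]},{"jaw":0.2,"xyz":[-9,-2,149],"angular":[0,0,0.009]},{"jaw":-0.3,"xyz":[-9,-2,149],"angular":[0,0,0.009]},{"jaw":-0.6,"xyz":[-9,-2,149],"angular":[0,0,0.009]},{"jaw":-1,"xyz":[-9,-2,149],"angular":[0,0,0.009]},{"jaw":-1,"xyz":[-9,-2,149],"angular":[0,0,0.009]},{"jaw":-1,"xyz":[-9,-2,149],"angular":[0,0,0.009]}]'
```

```text
clock: 3.85
eef_pos: [578.4, -7.1, 73.2]
tool_rot: [3.138, -0.0, 1.44]
force: [0.1, 0.2, 5.6]
width: 39.0
gripper_force: 60.8
```

```bash
python3 -m creep '[{"jaw":-1,"xyz":[0,0,-20],"angular":[0,0,0]},{"jaw":-1,"xyz":[0,0,-60],"angular":[0,0,0]},{"jaw":-1,"xyz":[0,0,-110],"angular":[0,0,0]},{"jaw":-1,"xyz":[0,0,-150],"angular":[0,0,0]},{"jaw":-1,"xyz":[0,0,-150],"angular":[0,0,0]}]'
python3 - <<'E'
from h import *
mv((455,-377,150),-91.5)
E
```

```text
clock: 4.47
eef_pos: [579.4, -6.7, 225.5]
tool_rot: [3.133, -0.001, 1.44]
force: [-0.3, 0.7, -0.3]
width: 39.0
gripper_force: 60.5
xyz [-383.4  -75.5   74.4] rz 1.466 | p [579.4  -6.7 225.5] yang -7.5 tilt [0.008 0.   ] clk 4.47 q7 -0.34 w 39.0 F [-0.3  0.7 -0.3]
```

```bash
python3 -m creep '[{"jaw":-1,"xyz":[-35,-7,0],"angular":[0,0,0.1]},{"jaw":-1,"xyz":[-80,-16,0],"angular":[0,0,0.25]},{"jaw":-1,"xyz":[-130,-26,0],"angular":[0,0,0.42]},{"jaw":-1,"xyz":[-180,-36,0],"angular":[0,0,0.6]},{"jaw":-1,"xyz":[-230,-46,10],"angular":[0,0,0.78]},{"jaw":-1,"xyz":[-280,-56,20],"angular":[0,0,0.95]},{"jaw":-1,"xyz":[-325,-64,35],"angular":[0,0,1.12]},{"jaw":-1,"xyz":[-360,-71,50],"angular":[0,0,1.3]},{"jaw":-1,"xyz":[-383,-75,65],"angular":[0,0,1.466]},{"jaw":-1,"xyz":[-383,-75,75],"angular":[0,0,1.466]},{"jaw":-1,"xyz":[-383,-75,75],"angular":[0,0,1.466]}]'
python3 - <<'E'
from h import *
mv((455,-377,25),-91.5)
im,P=cloud("wrist"); save(im,"w2.png",1.5)
for t in["board","tray"]:
    for o in silhouettes("wrist",t)[:2]:
        q=P[o["pixels"]]; q=q[~np.isnan(q[:,0])]
        print(t,o["score"],o["xy"],cv2.minAreaRect(q[:,:2].astype(np.float32)),np.median(q,0))
E
```

```text
clock: 5.85
eef_pos: [452.6, -374.8, 145.1]
tool_rot: [-3.139, 0.002, -0.022]
force: [0.6, 0.4, 0.3]
width: 39.1
gripper_force: 60.5
xyz [  2.7   2.5 120.1] rz 0.004 | p [ 452.6 -374.8  145.1] yang -91.3 tilt [-0.002  0.003] clk 5.85 q7 -0.83 w 39.1 F [0.6 0.4 0.3]
board 0.68 [249.4, 160.9] ((503.0303955078125, -387.6748962402344), (63.352264404296875, 175.380859375), 89.0646743774414) [ 503.10003104 -376.08639827  151.30796392]
tray 0.72 [184.8, 138.7] ((464.85546875, -360.7532043457031), (265.6552429199219, 153.35671997070312), 5.1745100021362305) [ 500.23083181 -317.71850192   16.67182373]
```

View pics/w2.png

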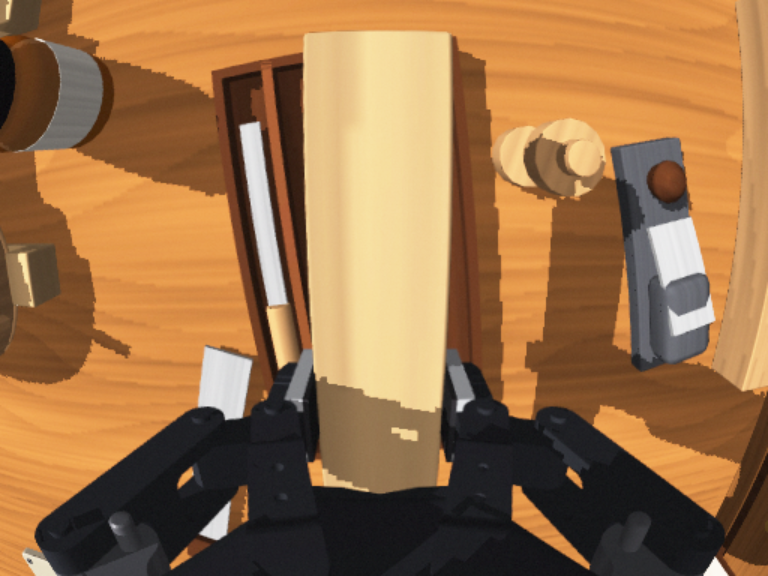

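Board is held level over the bay; the knife's narrow bay is at left (265,200), the spool at right (560,155). Lower it, opening only partly because of the walls.

```bash
python3 -m creep '[{"jaw":-1,"xyz":[3,3,40],"angular":[0,0,-0.07]},{"jaw":-1,"xyz":[3,3,80],"angular":[0,0,-0.07]},{"jaw":-1,"xyz":[3,3,108],"angular":[0,0,-0.07]},{"jaw":-1,"xyz":[3,3,120],"angular":[0,0,-0.07]},{"jaw":-1,"xyz":[3,3,120],"angular":[0,0,-0.07]}]'
```

```text
clock: 6.62
eef_pos: [455.9, -379.6, 26.4]
tool_rot: [-3.141, -0.0, 0.045]
force: [0.8, -1.0, -0.3]
width: 39.0
gripper_force: 60.5
```

```bash
python3 -m creep '[{"jaw":-1,"xyz":[0,0,3],"angular":[0,0,0]},{"jaw":-1,"xyz":[0,0,4],"angular":[0,0,0]},{"jaw":0.05,"xyz":[0,0,4],"angular":[0,0,0]},{"jaw":0.15,"xyz":[0,0,4],"angular":[0,0,0]},{"jaw":0.22,"xyz":[0,0,4],"angular":[0,0,0]},{"jaw":0.22,"xyz":[0,0,4],"angular":[0,0,0]}]'
```

```text
clock: 7.38
eef_pos: [455.6, -380.0, 22.3]
tool_rot: [-3.142, -0.0, 0.044]
force: [0.6, -0.4, 0.8]
width: 52.2
gripper_force: 0.0
```

```bash
python3 -m creep '[{"jaw":0.22,"xyz":[0,0,-30],"angular":[0,0,0]},{"jaw":0.22,"xyz":[0,0,-85],"angular":[0,0,0]},{"jaw":1,"xyz":[0,0,-145],"angular":[0,0,0]},{"jaw":1,"xyz":[0,0,-200],"angular":[0,0,0]},{"jaw":1,"xyz":[0,0,-225],"angular":[0,0,0]},{"jaw":1,"xyz":[0,0,-225],"angular":[0,0,0]}]'
python3 - <<'E'
from h import *
im,P=cloud("wrist")
for t in["board","tray"]:
    for o in silhouettes("wrist",t)[:1]:
        q=P[o["pixels"]]; q=q[~np.isnan(q[:,0])]
        if t=="board": q=q[abs(q[:,2]-24)<8]
        print(t,o["score"],o["xy"],cv2.minAreaRect(q[:,:2].astype(np.float32)),np.median(q,0))
mv((575,0,240),0)
im,P=cloud("top")
for o in silhouettes("top","board")[:1]:
    q=P[o["pixels"]]; q=q[~np.isnan(q[:,0])]; q=q[abs(q[:,2]-24)<8]; print("top",o["score"],cv2.minAreaRect(q[:,:2].astype(np.float32)),np.median(q[:,2]))
E
```

```text
clock: 8.12
eef_pos: [456.5, -380.8, 249.5]
tool_rot: [3.139, -0.004, 0.044]
force: [-0.8, 0.1, -0.5]
width: 85.5
gripper_force: 0.0
board 0.83 [252.7, 157.3] ((463.3443603515625, -378.39990234375), (199.610595703125, 40.219886779785156), 3.1476335525512695) [ 470.12178056 -378.40392549   22.80682384]
tray 0.81 [225.2, 155.1] ((454.01885986328125, -360.6650085449219), (276.0513000488281, 149.69981384277344), 5.266239166259766) [ 469.97613725 -343.65939479    5.69741382]
xyz [ 136.6 -373.6    6.3] rz -1.527 | p [ 454.9 -379.3  245.9] yang -87.5 tilt [-0.002  0.002] clk 8.28 q7 -0.79 w 85.3 F [ 0.   0.1 -0.9]
top 0.61 ((462.0163879394531, -377.76678466796875), (199.19012451171875, 41.97514724731445), 3.4813098907470703) 24.63871060522456
```

Board lies flat at (462,-378), 2 mm from the bay middle. Now I'll look into the open body on the way to the gauge.

```bash
python3 -m creep '[{"jaw":1,"xyz":[15,-40,0],"angular":[0,0,-0.12]},{"jaw":1,"xyz":[35,-95,0],"angular":[0,0,-0.3]},{"jaw":1,"xyz":[57,-155,2],"angular":[0,0,-0.48]},{"jaw":1,"xyz":[78,-212,4],"angular":[0,0,-0.66]},{"jaw":1,"xyz":[98,-268,6],"angular":[0,0,-0.84]},{"jaw":1,"xyz":[118,-322,6],"angular":[0,0,-1.02]},{"jaw":1,"xyz":[133,-364,6],"angular":[0,0,-1.2]},{"jaw":1,"xyz":[137,-374,6],"angular":[0,0,-1.38]},{"jaw":1,"xyz":[137,-374,6],"angular":[0,0,-1.527]},{"jaw":1,"xyz":[137,-374,6],"angular":[0,0,-1.527]},{"jaw":1,"xyz":[137,-374,6],"angular":[0,0,-1.527]}]'
python3 - <<'E'
from h import *
im,P=cloud("wrist"); save(im,"w3.png",1.5); np.savez("/tmp/w3",im=im,P=P)
mv((532,352,235),43.3)
im2,P2=cloud("top"); np.savez("/tmp/top2",im=im2,P=P2)
q=P.reshape(-1,3); q=q[(abs(q[:,2]-60)<4)&(abs(q[:,0]-572)<62)&(abs(abs(q[:,1])-58)<16)]
for s in(1,-1):
    r=q[q[:,1]*s>0]
    print(s,[(x,*np.round(np.percentile(k[:,1],[10,50,90]),1),len(k)) for x in range(512,640,8) if len(k:=r[abs(r[:,0]-x)<4])>3])
f=P.reshape(-1,3); f=f[np.hypot(f[:,0]-572,f[:,1])<18]; print("floor",np.percentile(f[:,2],[10,50,90]))
E
```

```text
clock: 9.75
eef_pos: [575.8, -0.8, 240.6]
tool_rot: [-3.14, 0.0, 1.568]
force: [-0.5, -0.1, 0.1]
width: 85.1
gripper_force: 0.0
xyz [352.6 -44.8   5.8] rz -0.758 | p [575.9  -0.7 240.9] yang -0.1 tilt [-0.001 -0.   ] clk 9.8 q7 -0.24 w 85.4 F [-0.   0.7 -0.1]
1 [(528, np.float64(67.8), np.float64(70.5), np.float64(73.1), 36), (536, np.float64(68.9), np.float64(71.8), np.float64(73.9), 42), (544, np.float64(67.5), np.float64(70.6), np.float64(73.7), 37), (552, np.float64(60.8), np.float64(63.3), np.float64(66.4), 38), (560, np.float64(55.9), np.float64(58.0), np.float64(60.6), 36), (568, np.float64(53.0), np.float64(54.9), np.float64(56.6), 23), (576, np.float64(51.7), np.float64(52.8), np.float64(53.9), 26), (584, np.float64(50.6), np.float64(51.8), np.float64(53.7), 32), (592, np.float64(49.7), np.float64(51.7), np.float64(52.8), 25), (600, np.float64(50.8), np.float64(51.8), np.float64(52.8), 23), (608, np.float64(50.9), np.float64(53.0), np.float64(54.1), 31), (616, np.float64(53.1), np.float64(56.1), np.float64(58.5), 39), (624, np.float64(59.0), np.float64(61.6), np.float64(67.2
[... 443 characters left out ...]
p.float64(-59.0), np.float64(-58.1), 32), (568, np.float64(-60.1), np.float64(-58.1), np.float64(-56.8), 36), (576, np.float64(-60.0), np.float64(-57.8), np.float64(-57.0), 34), (584, np.float64(-60.7), np.float64(-58.8), np.float64(-57.3), 32), (592, np.float64(-62.1), np.float64(-60.0), np.float64(-58.7), 34), (600, np.float64(-65.0), np.float64(-63.0), np.float64(-60.9), 34), (608, np.float64(-70.3), np.float64(-67.0), np.float64(-64.2), 36), (616, np.float64(-73.5), np.float64(-72.1), np.float64(-70.4), 21), (624, np.float64(-73.4), np.float64(-72.1), np.float64(-71.1), 28), (632, np.float64(-73.0), np.float64(-70.3), np.float64(-68.9), 28)]
floor [ 17.30555376 306.21460514 316.34571696]
```

View pics/w3.png

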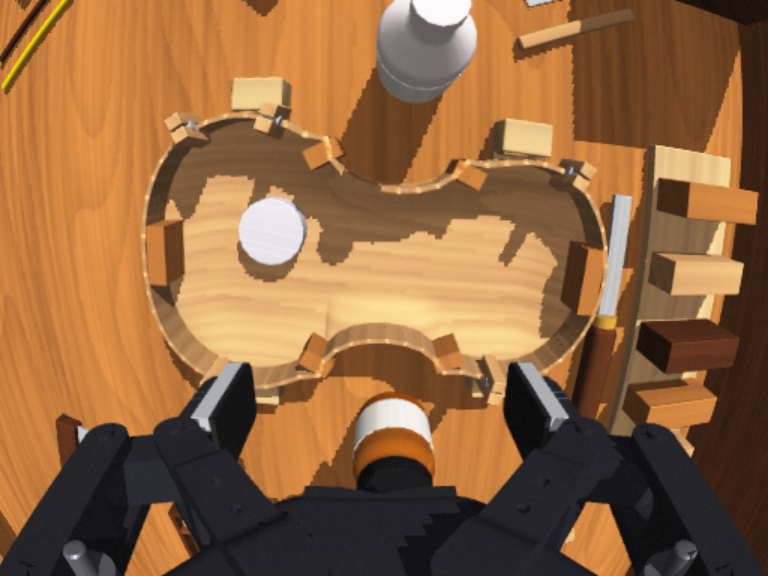

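The waist is in clear view: its upper rib at about (410,187), its lower rib at (378,330), and the bottom is free. Next is a closest-pair fit for the waist middle, plus a fresh grip position.

```bash
python3 - <<'E'
from h import *
from scipy.optimize import minimize
q=np.load("/tmp/w3.npz")["P"].reshape(-1,3); a=q[(abs(q[:,2]-60)<4)&(abs(q[:,0]-580)<62)&(abs(abs(q[:,1])-58)<16)]
def fit(r,lo,hi):
    r=r[(r[:,0]>lo)&(r[:,0]<hi)]; return np.polyfit(r[:,0]-580,r[:,1],4)
A=fit(a[a[:,1]>0],552,618); B=fit(a[a[:,1]<0],545,608)
f=lambda v:np.hypot(v[0]-v[1],np.polyval(A,v[0])-np.polyval(B,v[1]))
o=minimize(f,[5,0],method="Nelder-Mead"); u,w=o.x
pa=np.array([u+580,np.polyval(A,u)]); pb=np.array([w+580,np.polyval(B,w)])
print("waist",pa,pb,(pa+pb)/2,o.fun,"yaw",np.degrees(np.arctan2(*(pa-pb)[::-1]))-90)
r=q[(abs(q[:,2]-60)<4)&(abs(q[:,0]-575)<200)&(abs(q[:,1])<118)]
print("outline",cv2.minAreaRect(r[:,:2].astype(np.float32)))
im=np.load("/tmp/w3.npz")["im"]
f=q[np.hypot(q[:,0]-582,q[:,1]+3)<25]; f=f[f[:,2]<60]; print("floor",len(f),np.median(f[:,2]))
f=q[(abs(q[:,2]-60)<6)&(np.hypot(q[:,0]-584,q[:,1]+3)<62)];print("rib z",np.median(f[:,2]))
E
```

```text
waist [586.32064474  51.66907428] [578.53721167 -58.30872246] [582.4289282   -3.31982409] 110.25288025946146 yaw -4.048230998414041
outline ((570.5640869140625, 8.160331726074219), (359.85614013671875, 219.25997924804688), 0.3395848274230957)
floor 1335 16.676686342497987
rib z 60.585613048087794
```

```bash
python3 -m creep '[{"jaw":1,"xyz":[40,-5,0],"angular":[0,0,-0.1]},{"jaw":1,"xyz":[95,-12,0],"angular":[0,0,-0.25]},{"jaw":1,"xyz":[155,-19,0],"angular":[0,0,-0.42]},{"jaw":1,"xyz":[212,-27,0],"angular":[0,0,-0.6]},{"jaw":1,"xyz":[268,-34,0],"angular":[0,0,-0.758]},{"jaw":1,"xyz":[318,-40,0],"angular":[0,0,-0.758]},{"jaw":1,"xyz":[345,-44,0],"angular":[0,0,-0.758]},{"jaw":1,"xyz":[353,-45,0],"angular":[0,0,-0.758]},{"jaw":1,"xyz":[353,-45,0],"angular":[0,0,-0.758]}]'
python3 - <<'E'
from h import *
mv((532,352,130),43.3)
im,P=cloud("wrist"); save(im,"w4.png",1.5)
q=P.reshape(-1,3); q=q[np.hypot(q[:,0]-532,q[:,1]-352)<90]
for zl,zh in((110,145),(100,118),(7,18),(55,80)):
    r=q[(q[:,2]>zl)&(q[:,2]<zh)]
    if len(r)>5: print(zl,len(r),cv2.minAreaRect(r[:,:2].astype(np.float32)),np.median(r[:,2]))
E
```

```text
clock: 10.98
eef_pos: [531.3, 351.9, 241.1]
tool_rot: [-3.141, 0.001, 2.328]
force: [-0.2, -0.3, -0.3]
width: 85.4
gripper_force: 0.0
xyz [ -0.3   0.7 111.1] rz 0.002 | p [531.3 351.9 241.1] yang 43.4 tilt [ 0.    -0.001] clk 10.97 q7 -0.17 w 85.4 F [-0.2 -0.3 -0.3]
110 1013 ((531.37255859375, 349.86529541015625), (16.608016967773438, 37.34742736816406), 44.17988204956055) 137.66417206903432
100 33 ((518.7946166992188, 362.67510986328125), (15.404220581054688, 1.4512991905212402), 45.69301223754883) 116.0604685090471
7 1874 ((553.1412353515625, 370.0899658203125), (103.78326416015625, 149.17996215820312), 44.16403579711914) 12.703455294753553
55 805 ((550.9951171875, 380.9019775390625), (35.044288635253906, 137.58177185058594), 86.91099548339844) 68.9033243546927
```

View pics/w4.png

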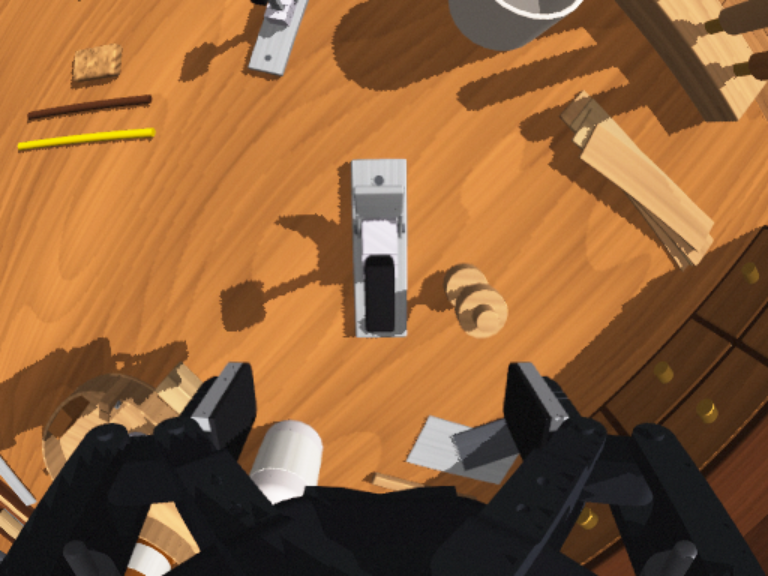

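The picture shows the gauge at (380,250), lever toward the top (375,195), and the spool clamp at (480,305), clear of the narrowed jaws. Grasping the grip at z≈125.

```bash
python3 -m creep '[{"jaw":0.2,"xyz":[-1.5,-1.3,30],"angular":[0,0,-0.014]},{"jaw":0.2,"xyz":[-1.5,-1.3,75],"angular":[0,0,-0.014]},{"jaw":0.2,"xyz":[-1.5,-1.3,105],"angular":[0,0,-0.014]},{"jaw":0.2,"xyz":[-1.5,-1.3,116],"angular":[0,0,-0.014]},{"jaw":0.2,"xyz":[-1.5,-1.3,116],"angular":[0,0,-0.014]},{"jaw":-0.3,"xyz":[-1.5,-1.3,116],"angular":[0,0,-0.014]},{"jaw":-1,"xyz":[-1.5,-1.3,116],"angular":[0,0,-0.014]},{"jaw":-1,"xyz":[-1.5,-1.3,116],"angular":[0,0,-0.014]},{"jaw":-1,"xyz":[-1.5,-1.3,116],"angular":[0,0,-0.014]},{"jaw":-1,"xyz":[-1.5,-1.3,116],"angular":[0,0,-0.014]}]'
```

```text
clock: 12.28
eef_pos: [531.8, 351.0, 125.7]
tool_rot: [3.14, 0.0, 2.343]
force: [2.1, 0.6, 0.3]
width: 14.9
gripper_force: 61.0
```

```bash
python3 -m creep '[{"jaw":-1,"xyz":[0,0,-10],"angular":[0,0,0]},{"jaw":-1,"xyz":[0,0,-20],"angular":[0,0,0]},{"jaw":-1,"xyz":[0,0,-30],"angular":[0,0,0]},{"jaw":-1,"xyz":[0,0,-50],"angular":[0,0,0]},{"jaw":-1,"xyz":[0,0,-80],"angular":[0,0,0]},{"jaw":-1,"xyz":[0,0,-120],"angular":[0,0,0]},{"jaw":-1,"xyz":[0,0,-165],"angular":[0,0,0]},{"jaw":-1,"xyz":[0,0,-200],"angular":[0,0,0]},{"jaw":-1,"xyz":[0,0,-220],"angular":[0,0,0]},{"jaw":-1,"xyz":[0,0,-220],"angular":[0,0,0]}]'
python3 - <<'E'
from h import *
im,P=cloud("scene")
q=P.reshape(-1,3); q=q[np.hypot(q[:,0]-532,q[:,1]-352)<100]; q=q[(q[:,2]>120)]
print(np.percentile(q[:,2],[0.5,2,10,50,90]))
save(im[100:330,270:470],"s5.png",2.5)
mv((582.5,-3.3,345),-5)
E
```

```text
clock: 13.52
eef_pos: [531.1, 351.1, 346.9]
tool_rot: [3.139, 0.0, 2.343]
force: [-0.1, 1.0, -5.6]
width: 14.8
gripper_force: 60.8
[204.63794988 209.61898078 242.65049295 639.84011565 730.44390434]
xyz [-289.6 -209.7    0.3] rz 0.86 | p [530.6 350.5 345.2] yang 44.2 tilt [-0. -0.] clk 13.57 q7 -0.11 w 14.9 F [-1.1 -0.3 -5.8]
```

View pics/s5.png

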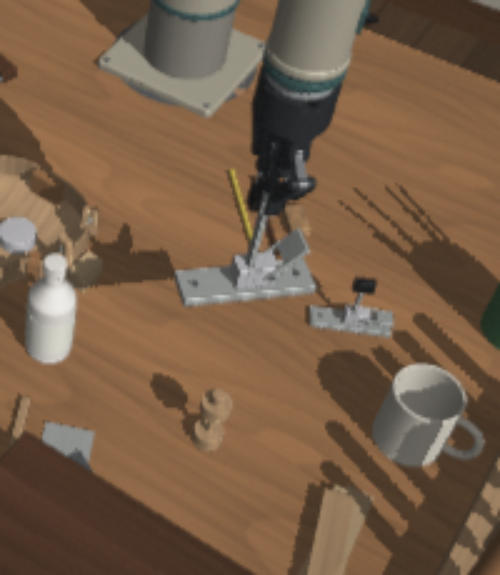

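Gauge hangs level in the grip at crop (245,280), with the lever still raised and the spool (210,420) undisturbed. Carry it over the waist, above the glue bottle.

```bash
python3 -m creep '[{"jaw":-1,"xyz":[-16,-12,0],"angular":[0,0,0.06]},{"jaw":-1,"xyz":[-45,-33,0],"angular":[0,0,0.15]},{"jaw":-1,"xyz":[-80,-58,0],"angular":[0,0,0.26]},{"jaw":-1,"xyz":[-116,-84,0],"angular":[0,0,0.37]},{"jaw":-1,"xyz":[-152,-110,0],"angular":[0,0,0.48]},{"jaw":-1,"xyz":[-188,-136,0],"angular":[0,0,0.59]},{"jaw":-1,"xyz":[-224,-162,0],"angular":[0,0,0.7]},{"jaw":-1,"xyz":[-256,-185,0],"angular":[0,0,0.79]},{"jaw":-1,"xyz":[-278,-201,0],"angular":[0,0,0.84]},{"jaw":-1,"xyz":[-290,-210,0],"angular":[0,0,0.86]},{"jaw":-1,"xyz":[-290,-210,0],"angular":[0,0,0.86]},{"jaw":-1,"xyz":[-290,-210,0],"angular":[0,0,0.86]}]'
python3 - <<'E'
from h import *
mv((582.5,-3.3,220),-5)
E
```

```text
clock: 15.08
eef_pos: [582.8, -1.3, 345.3]
tool_rot: [-3.141, -0.002, 1.486]
force: [-0.5, 0.7, -4.8]
width: 15.4
gripper_force: 60.8
xyz [ -2.3  -0.  125.3] rz 0.002 | p [582.8  -1.3 345.3] yang -4.9 tilt [-0.     0.002] clk 15.07 q7 -0.26 w 15.4 F [-0.5  0.7 -4.8]
```

```bash
python3 -m creep '[{"jaw":-1,"xyz":[-2,0,20],"angular":[0,0,0]},{"jaw":-1,"xyz":[-2,0,55],"angular":[0,0,0]},{"jaw":-1,"xyz":[-2,0,90],"angular":[0,0,0]},{"jaw":-1,"xyz":[-2,0,112],"angular":[0,0,0]},{"jaw":-1,"xyz":[-2,0,122],"angular":[0,0,0]},{"jaw":-1,"xyz":[-2,0,122],"angular":[0,0,0]}]'
python3 - <<'E'
from h import *
mv((582.5,-3.3,205),-5)
im,P=cloud("wrist"); save(im,"w6.png",1.5)
q=P.reshape(-1,3)
r=q[(q[:,2]>80)&(q[:,2]<95)&(np.hypot(q[:,0]-582,q[:,1]+3)<85)]
print(len(r),cv2.minAreaRect(r[:,:2].astype(np.float32)),np.percentile(r[:,2],[10,50,90]))
for y in range(-80,81,20):
    k=r[abs(r[:,1]-y)<6]
    if len(k): print(y,np.round(np.percentile(k[:,0],[2,98]),1),np.round(np.median(k[:,2]),1))
E
```

```text
clock: 15.82
eef_pos: [582.8, -4.5, 223.2]
tool_rot: [-3.141, -0.001, 1.484]
force: [-0.9, -0.7, -4.9]
width: 15.1
gripper_force: 60.8
xyz [ 1.2 -0.4 18.2] rz 0.001 | p [582.8  -4.5 223.2] yang -5.0 tilt [-0.001  0.001] clk 15.82 q7 -0.3 w 15.1 F [-0.9 -0.7 -4.9]
2277 ((583.9326171875, 10.525680541992188), (117.92598724365234, 44.3022346496582), 84.65770721435547) [87.87431532 88.90780144 89.91037292]
-40 [557.8 601.2] 88.8
-20 [559.4 603.4] 88.8
0 [561.3 604.6] 88.9
20 [562.5 607.2] 88.6
40 [564.8 608.6] 87.9
60 [567.6 610.1] 89.1
```

View pics/w6.png

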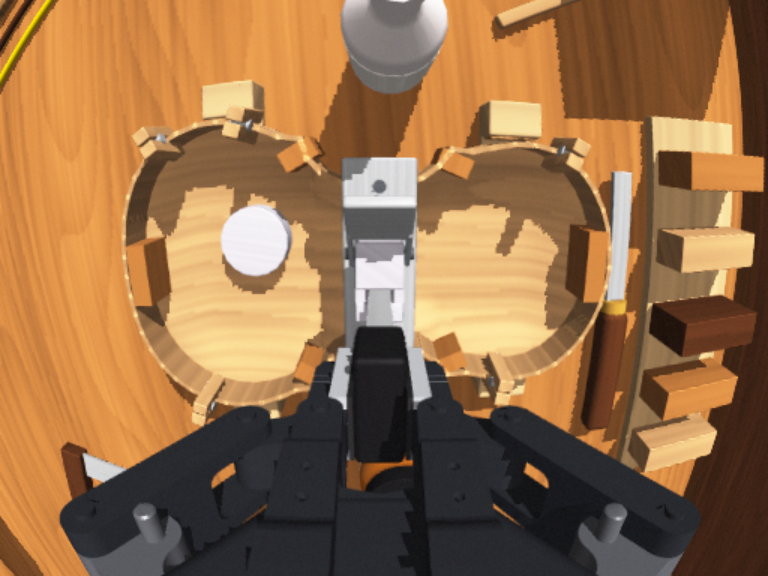

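Gauge is square over the waist, foot edges at columns 343–417, lever pad at (380,215). The foot underside is about 77 mm up. Lower gently onto the ribs.

```bash
python3 -m creep '[{"jaw":-1,"xyz":[2,0,4],"angular":[0,0,0]},{"jaw":-1,"xyz":[2,0,8],"angular":[0,0,0]},{"jaw":-1,"xyz":[2,0,11],"angular":[0,0,0]},{"jaw":-1,"xyz":[2,0,13],"angular":[0,0,0]},{"jaw":-1,"xyz":[2,0,15],"angular":[0,0,0]},{"jaw":-1,"xyz":[2,0,17],"angular":[0,0,0]},{"jaw":-1,"xyz":[2,0,19],"angular":[0,0,0]},{"jaw":-1,"xyz":[2,0,21],"angular":[0,0,0]},{"jaw":-1,"xyz":[2,0,23],"angular":[0,0,0]},{"jaw":-1,"xyz":[2,0,25],"angular":[0,0,0]}]'
```

```text
clock: 17.12
eef_pos: [583.1, -3.6, 198.3]
tool_rot: [3.141, 0.0, 1.483]
force: [-1.2, -0.3, 0.5]
width: 15.4
gripper_force: 61.6
```

```bash
python3 -m creep '[{"jaw":-1,"xyz":[0,0,5],"angular":[0,0,0]},{"jaw":-1,"xyz":[0,0,11],"angular":[0,0,0]},{"jaw":-1,"xyz":[0,0,17],"angular":[0,0,0]},{"jaw":-1,"xyz":[0,0,23],"angular":[0,0,0]},{"jaw":-1,"xyz":[0,0,29],"angular":[0,0,0]},{"jaw":-1,"xyz":[0,0,35],"angular":[0,0,0]},{"jaw":-1,"xyz":[0,0,41],"angular":[0,0,0]},{"jaw":-1,"xyz":[0,0,46],"angular":[0,0,0]},{"jaw":-1,"xyz":[0,0,51],"angular":[0,0,0]},{"jaw":-1,"xyz":[0,0,55],"angular":[0,0,0]},{"jaw":-1,"xyz":[0,0,58],"angular":[0,0,0]},{"jaw":-1,"xyz":[0,0,58],"angular":[0,0,0]}]'
python3 - <<'E'
from h import *
mv((582.5,-3.3,133),-5)
im,P=cloud("wrist")
q=P.reshape(-1,3)
r=q[(q[:,2]>66)&(q[:,2]<78)&(np.hypot(q[:,0]-582,q[:,1]+3)<85)]
print(len(r),cv2.minAreaRect(r[:,:2].astype(np.float32)))
for y in range(-80,81,20):
    k=r[abs(r[:,1]-y)<6]
    if len(k): print(y,np.round(np.percentile(k[:,0],[2,98]),1),np.round(np.median(k[:,2]),1))
E
```

```text
clock: 18.62
eef_pos: [583.0, -3.6, 139.9]
tool_rot: [-3.141, -0.0, 1.483]
force: [0.9, -0.7, -2.7]
width: 15.2
gripper_force: 61.3
xyz [ 0.2 -0.5  6.9] rz -0.001 | p [583.   -3.6 139.9] yang -5.0 tilt [-0.  0.] clk 18.62 q7 -0.34 w 15.2 F [ 0.9 -0.7 -2.7]
3296 ((584.7073974609375, 23.259300231933594), (95.14535522460938, 44.50220489501953), 84.63983154296875)
-20 [559.7 602.8] 72.4
0 [561.  604.5] 72.7
20 [561.7 606.4] 71.7
40 [587.3 608.5] 72.9
60 [566.9 609.1] 72.9
```

```bash
python3 -m creep '[{"jaw":-1,"xyz":[0,0,1],"angular":[0,0,0]},{"jaw":-1,"xyz":[0,0,2],"angular":[0,0,0]},{"jaw":-1,"xyz":[0,0,3],"angular":[0,0,0]},{"jaw":-1,"xyz":[0,0,4],"angular":[0,0,0]},{"jaw":-1,"xyz":[0,0,4],"angular":[0,0,0]}]'; python3 -m creep '[{"jaw":-1,"xyz":[0,0,1],"angular":[0,0,0]},{"jaw":-1,"xyz":[0,0,1],"angular":[0,0,0]}]'
```

```text
clock: 19.3
eef_pos: [583.0, -3.6, 136.2]
tool_rot: [3.142, 0.0, 1.483]
force: [-0.4, -0.7, -1.1]
width: 15.2
gripper_force: 61.6
clock: 19.55
eef_pos: [583.0, -3.6, 135.2]
tool_rot: [-3.142, -0.0, 1.483]
force: [-0.6, -0.4, -1.1]
width: 15.3
gripper_force: 61.6
```

```bash
python3 -m creep '[{"jaw":-1,"xyz":[0,0,0.5],"angular":[0,0,0]},{"jaw":-1,"xyz":[0,0,1],"angular":[0,0,0]},{"jaw":-1,"xyz":[0,0,1],"angular":[0,0,0]}]'
```

```text
clock: 19.92
eef_pos: [583.0, -3.6, 134.3]
tool_rot: [3.142, 0.0, 1.483]
force: [-0.7, -0.8, -0.5]
width: 14.9
gripper_force: 61.6
```

```bash
for i in 1 2; do python3 -m creep '[{"jaw":-1,"xyz":[0,0,0.5],"angular":[0,0,0]},{"jaw":-1,"xyz":[0,0,0.5],"angular":[0,0,0]}]' | egrep "eef|force"; done
```

```text
eef_pos: [583.0, -3.6, 133.8]
force: [-0.7, 0.0, 0.7]
gripper_force: 61.6
eef_pos: [583.1, -3.6, 133.4]
force: [-1.2, -1.6, 1.6]
gripper_force: 61.9
```

```bash
for i in 1 2; do python3 -m creep '[{"jaw":-1,"xyz":[0,0,0.5],"angular":[0,0,0]},{"jaw":-1,"xyz":[0,0,0.5],"angular":[0,0,0]}]' | egrep "eef|force"; done
```

```text
eef_pos: [583.1, -3.6, 133.4]
force: [-2.0, -1.2, 6.6]
gripper_force: 62.4
eef_pos: [583.1, -3.6, 133.3]
force: [-3.0, -0.3, 8.7]
gripper_force: 62.8
```

Contact at TCP z 133.4, with force rising to about 8.7 N. Dwell briefly, release and rise.

```bash
python3 -m creep '[{"jaw":-1,"xyz":[0,0,0],"angular":[0,0,0]},{"jaw":-1,"xyz":[0,0,0],"angular":[0,0,0]},{"jaw":-0.5,"xyz":[0,0,0],"angular":[0,0,0]},{"jaw":0,"xyz":[0,0,0],"angular":[0,0,0]},{"jaw":0.2,"xyz":[0,0,0],"angular":[0,0,0]},{"jaw":0.2,"xyz":[0,0,0],"angular":[0,0,0]},{"jaw":0.2,"xyz":[0,0,-20],"angular":[0,0,0]},{"jaw":0.2,"xyz":[0,0,-60],"angular":[0,0,0]},{"jaw":0.2,"xyz":[0,0,-100],"angular":[0,0,0]},{"jaw":-1,"xyz":[0,0,-100],"angular":[0,0,0]},{"jaw":-1,"xyz":[0,0,-100],"angular":[0,0,0]}]'
python3 - <<'E'
from h import *
im,P=cloud("wrist"); save(im,"w7.png",1.5)
q=P.reshape(-1,3)
r=q[(q[:,2]>66)&(q[:,2]<78)&(np.hypot(q[:,0]-582,q[:,1]+3)<85)]
print(cv2.minAreaRect(r[:,:2].astype(np.float32)),np.median(r[:,2]))
g=q[(np.hypot(q[:,0]-582,q[:,1]+3)<30)&(q[:,2]>122)&(q[:,2]<160)]
print("grip",len(g),cv2.minAreaRect(g[:,:2].astype(np.float32)) if len(g) else "",np.percentile(g[:,2],[10,50,90]) if len(g) else "")
l=q[(abs(q[:,0]-585)<25)&(q[:,1]>25)&(q[:,1]<85)&(q[:,2]>90)&(q[:,2]<140)]
print("lever",len(l),cv2.minAreaRect(l[:,:2].astype(np.float32)),np.percentile(l[:,2],[5,50,95]))
for y in range(25,85,5):
    k=l[abs(l[:,1]-y)<3]
    if len(k)>5: print(y,np.round(np.median(k[:,2]),1),np.round(np.percentile(k[:,0],[5,95]),1))
mv((587.5,50,150),-5)
E
```

```text
clock: 22.3
eef_pos: [582.6, -3.7, 231.9]
tool_rot: [-3.141, 0.0, 1.483]
force: [-0.5, -0.2, -0.3]
width: 15.1
gripper_force: 0.0
((581.7061157226562, -4.676513671875), (150.20001220703125, 44.169368743896484), 84.74400329589844) 72.10621216038578
grip 1131 ((582.0162353515625, -3.741006851196289), (38.12553405761719, 16.412891387939453), 85.48538970947266) [138.94444817 143.6907924  144.60372058]
lever 1263 ((585.6814575195312, 38.29788589477539), (29.415864944458008, 34.36793518066406), 84.94538879394531) [ 99.45800197 124.55955029 131.3157413 ]
25 98.9 [569.6 600. ]
30 111.5 [568.9 600.5]
35 117.3 [570.8 600.5]
40 122.9 [571.3 601.2]
45 128.7 [571.7 601.4]
50 130.3 [572.  601.5]
55 128.4 [571.5 594. ]
xyz [54.   0.7 81.3] rz -0.001 | p [582.2  -3.7 231.3] yang -5.0 tilt [-0.002 -0.   ] clk 22.35 q7 -0.3 w 7.9 F [-0.1  0.  -0.5]
```

View pics/w7.png

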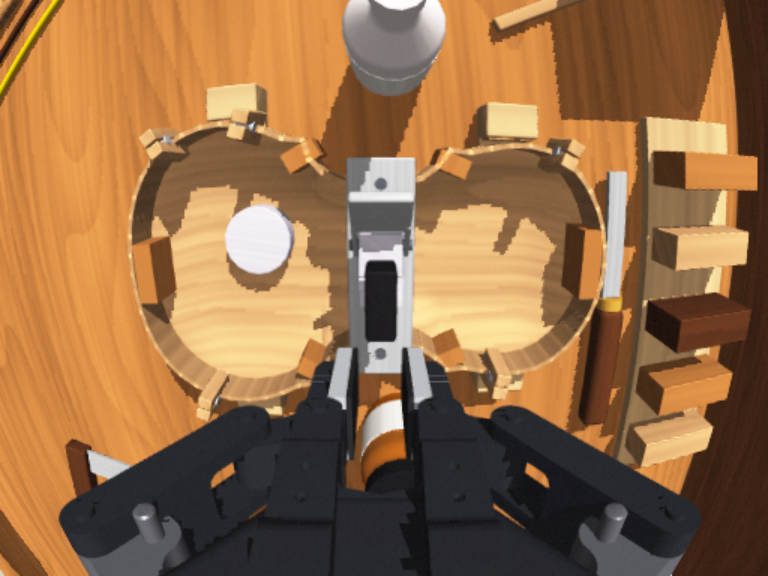

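The gauge stands level with blade middle at about (582,-4), grip centre z≈130 so tip ≈16 (back ≈16.7), and lever raised at (380,210). Move the shut fingers over the pad.

```bash
python3 -m creep '[{"jaw":-1,"xyz":[20,0,0],"angular":[0,0,0]},{"jaw":-1,"xyz":[45,0,0],"angular":[0,0,0]},{"jaw":-1,"xyz":[52,0,20],"angular":[0,0,0]},{"jaw":-1,"xyz":[52,0,50],"angular":[0,0,0]},{"jaw":-1,"xyz":[52,0,70],"angular":[0,0,0]},{"jaw":-1,"xyz":[52,0,76],"angular":[0,0,0]},{"jaw":-1,"xyz":[52,0,76],"angular":[0,0,0]}]'
```

```text
clock: 23.22
eef_pos: [587.4, 49.2, 156.0]
tool_rot: [-3.141, -0.0, 1.484]
force: [0.1, -0.1, 0.1]
width: -0.2
gripper_force: 0.0
```

```bash
python3 -m creep '[{"jaw":-1,"xyz":[0,0,4],"angular":[0,0,0]},{"jaw":-1,"xyz":[0,0,8],"angular":[0,0,0]},{"jaw":-1,"xyz":[0,0,12],"angular":[0,0,0]},{"jaw":-1,"xyz":[0,0,15],"angular":[0,0,0]},{"jaw":-1,"xyz":[0,0,18],"angular":[0,0,0]},{"jaw":-1,"xyz":[0,0,21],"angular":[0,0,0]},{"jaw":-1,"xyz":[0,0,24],"angular":[0,0,0]},{"jaw":-1,"xyz":[0,0,27],"angular":[0,0,0]},{"jaw":-1,"xyz":[0,0,30],"angular":[0,0,0]}]';python3 -m creep '[{"jaw":-1,"xyz":[0,0,2],"angular":[0,0,0]},{"jaw":-1,"xyz":[0,0,4],"angular":[0,0,0]},{"jaw":-1,"xyz":[0,0,6],"angular":[0,0,0]},{"jaw":-1,"xyz":[0,0,7],"angular":[0,0,0]},{"jaw":-1,"xyz":[0,0,8],"angular":[0,0,0]},{"jaw":-1,"xyz":[0,0,9],"angular":[0,0,0]}]'
```

```text
clock: 24.35
eef_pos: [587.6, 48.3, 126.1]
tool_rot: [3.142, -0.0, 1.483]
force: [-0.2, 0.1, 2.0]
width: 0.1
gripper_force: 0.6
clock: 25.1
eef_pos: [587.5, 48.2, 117.3]
tool_rot: [-3.142, 0.0, 1.483]
force: [-1.1, 0.3, 0.7]
width: -0.2
gripper_force: 0.1
```

```bash
for i in 1 2; do python3 -m creep '[{"jaw":-1,"xyz":[0,0,1],"angular":[0,0,0]},{"jaw":-1,"xyz":[0,0,2],"angular":[0,0,0]},{"jaw":-1,"xyz":[0,0,2],"angular":[0,0,0]}]' | egrep "eef|force: \["; done
```

```text
eef_pos: [587.5, 48.1, 115.1]
force: [0.3, 1.0, 0.1]
eef_pos: [587.5, 48.2, 113.2]
force: [-0.0, -0.5, 0.6]
```

```bash
for i in 1 2; do python3 -m creep '[{"jaw":-1,"xyz":[0,0,0.5],"angular":[0,0,0]},{"jaw":-1,"xyz":[0,0,1],"angular":[0,0,0]},{"jaw":-1,"xyz":[0,0,1],"angular":[0,0,0]}]' | egrep "eef|force: \["; done
```

```text
eef_pos: [587.6, 48.2, 112.5]
force: [-1.5, -0.3, 3.7]
eef_pos: [587.7, 48.2, 112.3]
force: [-3.5, -0.6, 10.2]
```

Firm stop at the predicted height with 10 N. Withdraw and check.

```bash
python3 -m creep '[{"jaw":-1,"xyz":[0,0,0],"angular":[0,0,0]},{"jaw":-1,"xyz":[0,0,0],"angular":[0,0,0]},{"jaw":-1,"xyz":[0,0,-10],"angular":[0,0,0]},{"jaw":-1,"xyz":[0,0,-40],"angular":[0,0,0]},{"jaw":-1,"xyz":[0,0,-90],"angular":[0,0,0]},{"jaw":-1,"xyz":[-52,0,-120],"angular":[0,0,0]},{"jaw":-1,"xyz":[-52,0,-120],"angular":[0,0,0]},{"jaw":-1,"xyz":[-52,0,-120],"angular":[0,0,0]}]'
python3 - <<'E'
from h import *
im,P=cloud("wrist"); save(im[60:300,130:400],"w8.png",2.2)
q=P.reshape(-1,3)
r=q[(q[:,2]>66)&(q[:,2]<78)&(np.hypot(q[:,0]-582,q[:,1]+3)<85)]
print(cv2.minAreaRect(r[:,:2].astype(np.float32)),np.median(r[:,2]))
g=q[(np.hypot(q[:,0]-582,q[:,1]+3)<30)&(q[:,2]>122)&(q[:,2]<160)]
print("grip",cv2.minAreaRect(g[:,:2].astype(np.float32)),np.percentile(g[:,2],[10,50,90]))
l=q[(abs(q[:,0]-587)<14)&(q[:,1]>36)&(q[:,1]<75)&(q[:,2]>76)]
for y in range(38,75,5):
    k=l[abs(l[:,1]-y)<3]
    if len(k)>5: print(y,np.round(np.median(k[:,2]),1))
E
```

```text
clock: 27.6
eef_pos: [582.9, -3.7, 231.4]
tool_rot: [3.142, -0.0, 1.482]
force: [0.4, 0.6, 0.2]
width: -0.4
gripper_force: 0.0
((582.365478515625, 2.059844970703125), (138.80059814453125, 44.40121841430664), 84.81340026855469) 72.1088006226583
grip ((581.93115234375, -2.666950225830078), (37.723331451416016, 16.421606063842773), 84.73226928710938) [139.17653989 143.77198884 144.66360178]
38 93.5
43 93.7
48 93.7
53 93.7
58 93.8
63 93.7
68 93.7
73 93.5
```

View pics/w8.png

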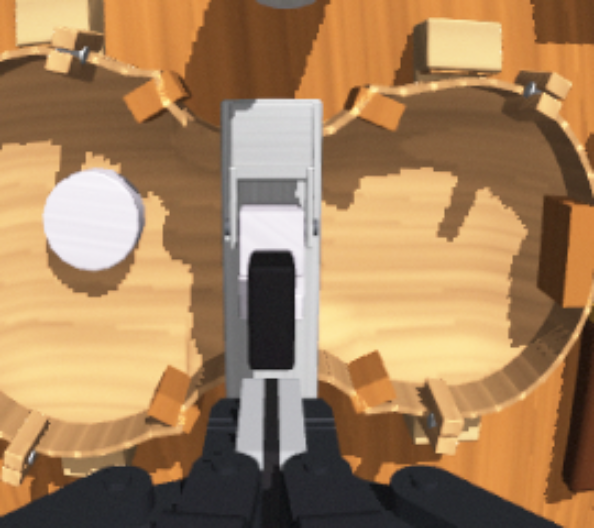

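The lever is level: its pad, at crop (272,150), reads 93.7 mm high all along. Foot and grip heights are unchanged and the gauge stands on the ribs. Handing in.

```bash
python3 -c "
from cell import ctrl; print(ctrl.finish_job())"
```

```text
the job is handed in; nothing more can be done
None
```

I handed in the job at about 28 s (the hand-in returned no verdict): the board lies flat in the tray's wide bay, and the gauge stands on the ribs at the waist with its probe touching the back and its lever locked down.

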